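Lock the lid on the sugar grinder

ROBOT

A 6-joint arm with a two-finger parallel gripper is mounted at the origin on the work surface. World frame = base frame: x ahead of the robot, y to its left, z up, the work surface at z = 0. Lengths are in m, angles in degrees, forces in N, time in s.
With the tool pointing down it reaches from about 0.25 to 0.725 m from the base axis. Payload 9.7 kg.
Tool frame: the origin (TCP) lies at the very end of the fingers, on their centre line; the grasp point (between the pads) lies 19 mm behind it (bot.pinch_z is the distance from the TCP to the grasp point, in m); x points along the fingers, z is the direction in which the jaws open and shut, and the axes are right-handed (so a half turn about x gives the same grasp; the last joint's range is limited). The gripper opens to 85 mm and grips with 20 to 120 N. Pads are 22 mm wide; open, the fingers measure 114 mm over their backs; the gripper's body (76 mm by 85 mm) begins 54 mm behind the grasp point. The pads swing forward as they close: fully open they stand 13 mm farther back than shut.
Start: joints at [70.588, 4.979, 10.078, 95.1, 0, 90], TCP at [0.183, 0.519, 0.231] pointing down, gripper open.
Joint ranges: [-179.16, 179.16], [-48.56, 103.87], [-65.8, 70.77], [-126.05, 130.52], [-82.76, 87.17], [-180, 180]. Speed limits (degrees/s): [127.2, 127.2, 147.25, 180, 180, 180].

INTERFACE

Orientations are given as [roll, pitch, yaw] about the fixed x, y, z axes, in that order (R = Rz(yaw) Ry(pitch) Rx(roll)).
In Python, from workcell import bot gives the robot as it stands.
- The arm moves only by the tool play_rows, never from a script. Its argument "rows" is a list of rows, each a list of 3 entries, a list of its own where there are three numbers: the shift along the tool's x, y, z in cm, then the turn about the tool's x in degrees, then the finger opening in cm, from 0 to 8.54. A call has 1 to 12 rows; each row is the pose to reach, as a shift and turn from the pose commanded when the call began, along the tool's axes at that moment; what a row does not reach only later rows make up. A row lasts 1/12 s, in which the tool goes at most 41.7 mm and 7.16 degrees, less where a joint would pass 70% of its speed; a pose out of reach is approached as far as the arm can. A call with a gripper value outside its range is refused whole. The fingers move at their own pace and stop on an object; "squeeze" is the grip in N (left out, the last holds). Time passes only in rows, so rows that repeat a pose let the fingers close. It gives the time, the measured TCP pose, the force and the opening at its end, in the units of the state.
- bot.get_obs(): the state, without advancing time (a new reading comes with each control period).
- bot.camera(name): name is "scene" or "side" or "wrist"; returns (picture, depth): 400x640x3 uint8, blue, green, red; 400x640 float32, m along the optical axis (not along the pixel's ray), 0 where there is no reading.
- bot.camera_model(name): a dict with "fx", "fy", "cx", "cy" (pixels), "k1" (the pictures are not rectified: a ray, as slopes to the right and down, at radius r is drawn at 1 + k1 r^2 times it, then the intrinsics apply), "origin" and "attitude" of the camera in the world; the wrist camera has in their place "mount" (4x4, takes a point from camera to tool coordinates, whose origin is the TCP and whose axes are the tool frame's). Camera axes: x right, y down, z forward; pixel columns grow to the right and rows downward; lengths in m; the calibration is good to about 2 mm. A picture is of the moment at which its call begins: read the wrist's pose just before it. camera_model takes no time and is no camera call.
- bot.job_done(): hands the job in, once; it reports no verdict.
The state is a dict: "time": time; "q": joint angles; "qd": joint speeds; "joint_efforts": joint torques, N m; "ee_pos": TCP position; "tcp_rot": TCP orientation; "wrist_force": force on the tool from outside, world axes, zero at the start; "torque": the same for the moment, N m; "opening": finger opening in m.
Only numpy, scipy, OpenCV 4.12 (cv2) and the standard library are available. Lean on these libraries where they do the work, as an engineer would, in place of code of your own. Each camera call takes 0.05 s, during which the arm holds its last target.

TASK

Close the bench-top sugar grinder so that it can run: take the lid with two ears and a bar handle, set it on the grinder with its ears in the two slots of the collar, push it down against the spring, turn it a full quarter turn clockwise (seen from above) so that it locks, and let go. Leave the plain round-knobbed lid, which belongs to a canister, where it lies.

Things in the scene. Friction and masses are not known exactly. Their poses are not given: they have to be found in the camera images.
- eared_lid: The grinder's lid, loose, upright: aluminium disc 92 mm wide, 26 mm thick; black bar handle on top, 72 mm long (lid x), 16 mm thick (y), its top 63 mm above the underside. Two ears at the disc's foot at the lid's +x and -x, in line with the bar: 22 mm wide, 8 mm high, tips 58 mm from the centre. Origin: centre of underside, z up. Same after a half turn. About 0.25 kg.
- grinder: Sugar grinder, fixed: white round motor base, aluminium collar 143 mm wide on top. Origin: centre of underside on the bench, z up. Slots for the ears at its +x and -x, 54 degrees wide (ears fit within 13 degrees). Pushed down, the lid turns only clockwise from above, to a stop at about 98 degrees; locked with its bar along the grinder's y within 20 degrees; the spring then holds it up against the lips.
- mouth (a point): Centre of the open collar, level with the top of its two inward lips: 146 mm above the bench. Lips 6 mm thick, opening 100 mm wide; sloping lead-in up to 155 mm. A 60 mm black sprung hub inside holds the lid's underside 7 mm below this point, unable to turn; push it 7 mm (at most 12) further down to bring the ears under the lips: 4 N rising to about 12 N. Locked and released: 14 mm below.
- plain_lid: Another lid, loose on the bench, to be left alone: same disc, 92 mm across and 26 mm thick, without ears, with a round black knob 36 mm across, 59 mm high in all. Origin: centre of the underside, z up.
Not all that is in view belongs to the job. Leave any green look-alike of the eared_lid alone.

How it is judged:
By the outcome, as a careful person would: the job done as asked, in the order asked, and still so for the second after the job is handed in, with the robot touching nothing.
It also fails if it takes over 45 s, if anything falls off the work surface, if the arm or the gripper's body presses on something with over 40 N, if the wrist force passes 120 N, or if a joint passes its speed limit or range.

## Working session

There is one attempt and no reset: what is moved stays moved. The work goes in short steps, Python scripts to look and compute and a tool call to move; the robot and the scene stay as the last step left them, time stands still between calls to the robot, and variables do not carry over. Pictures are saved under pics/ and viewed, and the job is handed in when it is done.

Besides the shell and the picture viewer there is one more tool, called after "Request:" by a JSON object that holds its "fn" and its "kwargs". play_rows: Moves the arm, as the interface text tells. Its arguments: {"type":"object","properties":{"rows":{"type":"array"},"squeeze":{"type":"number"}},"required":["rows"]}

```bash
ls; mkdir -p pics
python3 - <<'E'
from workcell import bot
import cv2
print(bot.get_obs(), bot.pinch_z)
for n in ["scene","side","wrist"]:
    p,d=bot.camera(n); cv2.imwrite(f"pics/{n}0.png",p); import numpy as np; np.save(f"pics/{n}0.npy",d); print(n,bot.camera_model(n))
E
```

```text
pics
{'time': 0.0, 'q': array([7.05890892e+01, 5.00980675e+00, 1.00355658e+01, 9.50990838e+01,
       7.74150420e-04, 9.00012423e+01]), 'qd': array([ 0.00706258,  0.03125024,  0.09179996,  0.08836404,  0.00981127,
       -0.05724782]), 'joint_efforts': array([ 3.31284355e-03, -5.20388532e+01,  4.64803791e+01,  1.64631981e-02,
        7.87276804e-05, -2.84655670e-05]), 'ee_pos': array([0.18271043, 0.51853078, 0.23060543]), 'tcp_rot': array([ 179.3963464 ,   89.9266711 , -110.01580718]), 'wrist_force': array([-0.08242032,  0.88028161,  0.36642008]), 'torque': array([ 0.01595452,  0.01075553, -0.00974945]), 'opening': 0.08509793819371536} 0.0187
scene {'fx': 400.9084793358009, 'fy': 400.9084793358009, 'cx': 317.6064831593805, 'cy': 199.36353466484914, 'k1': -0.0795124993657475, 'origin': array([0.81835557, 0.46495914, 0.75654443]), 'attitude': array([-134.32918972,    1.08538651,  142.66355458])}
side {'fx': 395.27090156883287, 'fy': 395.27090156883287, 'cx': 310.45302910428444, 'cy': 193.52908562974585, 'k1': -0.02045215130537269, 'origin': array([0.3607244 , 0.5659251 , 0.65587772]), 'attitude': array([-130.57007298,   -0.5933436 , -174.64756389])}
wrist {'fx': 331.8951892081764, 'fy': 331.8951892081764, 'cx': 322.5255716933485, 'cy': 199.15647234425663, 'k1': 0.002452523196751743, 'mount': array([[-1.40409621e-04, -2.85594893e-01,  9.58350425e-01,
        -1.43851793e-01],
       [-5.58799018e-04, -9.58350263e-01, -2.85594926e-01,
         7.14992381e-02],
       [ 9.99999834e-01, -5.75625551e-04, -2.50285485e-05,
         6.58477793e-04],
       [ 0.00000000e+00,  0.00000000e+00,  0.00000000e+00,
         1.00000000e+00]])}
```

View pics/scene0.png

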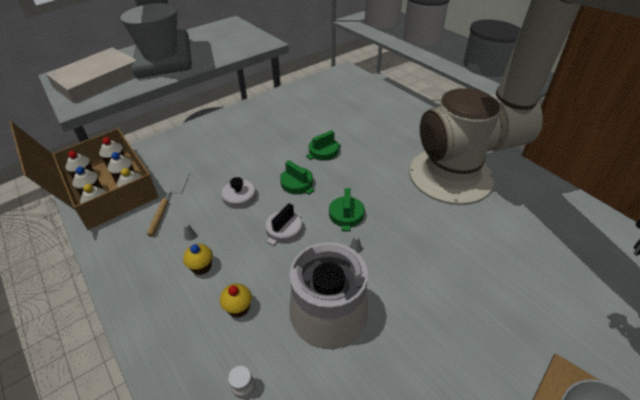

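View pics/side0.png

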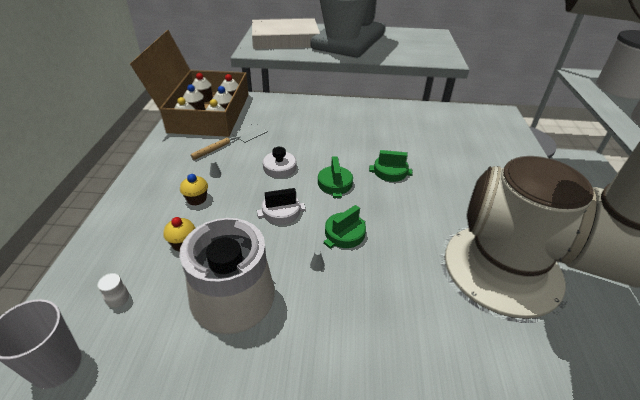

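View pics/wrist0.png

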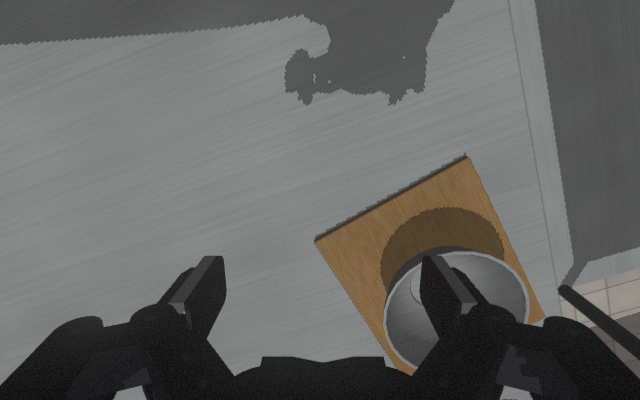

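The candidates are:
- eared lid, white with a black bar: scene (284,222), side (281,205)
- plain lid with a round knob: scene (238,191), side (280,160)
- green look-alikes: scene (324,146), (297,178), (347,210)

The white lid with the bar and ears fits the description. The grinder is at scene (329,290), side (227,270). Next I'll check the choice in a close crop and measure.

```bash
cat > h.py <<'E'
import numpy as np, cv2
from scipy.spatial.transform import Rotation as R
from workcell import bot
def cam(name, obs=None):
    m=bot.camera_model(name)
    if 'mount' in m:
        T=np.eye(4); T[:3,:3]=R.from_euler('xyz',obs['tcp_rot'],degrees=True).as_matrix(); T[:3,3]=obs['ee_pos']
        T=T@m['mount']
        return m,T[:3,3],T[:3,:3]
    return m,np.array(m['origin']),R.from_euler('xyz',m['attitude'],degrees=True).as_matrix()
def rays(c,uv):
    m,o,A=c; uv=np.atleast_2d(np.array(uv,float))
    d=np.c_[(uv[:,0]-m['cx'])/m['fx'],(uv[:,1]-m['cy'])/m['fy']]
    s=d.copy()
    for _ in range(20): s=d/(1+m['k1']*(s**2).sum(1,keepdims=True))
    return o, np.c_[s,np.ones(len(s))]@A.T
def plane(c,uv,z):
    o,d=rays(c,uv); return o+d*((z-o[2])/d[:,2])[:,None]
def depthpts(c,uv,dep):
    o,d=rays(c,uv); return o+d*np.asarray(dep)[:,None]
def two(c1,uv1,c2,uv2):
    o1,d1=rays(c1,uv1);o2,d2=rays(c2,uv2);d1=d1[0];d2=d2[0]
    t=np.linalg.lstsq(np.c_[d1,-d2],o2-o1,rcond=None)[0]
    a=o1+d1*t[0];b=o2+d2*t[1];return (a+b)/2,np.linalg.norm(a-b)
def proj(c,P):
    m,o,A=c; p=(np.atleast_2d(P)-o)@A; s=p[:,:2]/p[:,2:]; s=s*(1+m['k1']*(s**2).sum(1,keepdims=True))
    return s*m['fx']+[m['cx'],m['cy']]
E
python3 - <<'E'
from h import *
a=cv2.imread('pics/scene0.png');b=cv2.imread('pics/side0.png')
A=cv2.resize(a[170:350,210:390],(400,400),interpolation=cv2.INTER_CUBIC)
B=cv2.resize(b[150:330,170:350],(400,400),interpolation=cv2.INTER_CUBIC)
cv2.imwrite('pics/crop1.png',np.hstack([A,B]))
for n,(x0,x1,y0,y1) in dict(scene=(262,305,200,245),side=(255,308,185,225)).items():
    p=cv2.imread(f'pics/{n}0.png');D=np.load(f'pics/{n}0.npy');c=cam(n)
    g=p.max(2)
    roi=np.zeros(g.shape,bool);roi[y0:y1,x0:x1]=1
    bar=(g<50)&roi
    v,u=np.nonzero(bar); P=depthpts(c,np.c_[u,v],D[v,u]);P=P[D[v,u]>0]
    zt=np.percentile(P[:,2],95); print(n,'bar px',len(P),np.median(u),np.median(v),'z',np.percentile(P[:,2],[5,50,95]))
    T=P[P[:,2]>zt-.006]; w,V=np.linalg.eigh(np.cov(T[:,:2].T)); e=V[:,1]; s=(T[:,:2]-T[:,:2].mean(0))@e
    print('top ctr',T.mean(0), (s.max()+s.min())/2, s.max()-s.min(),'yaw',np.degrees(np.arctan2(e[1],e[0])))
# grinder depth points
for n in ['scene','side']:
    D=np.load(f'pics/{n}0.npy');c=cam(n)
    v,u=np.mgrid[0:400,0:640];u=u.ravel();v=v.ravel();d=D.ravel();k=d>0
    P=depthpts(c,np.c_[u,v][k],d[k]); 
    ctr=plane(c,[(329,270)] if n=='scene' else [(225,245)],.15)[0]; print(n,ctr)
    k=(np.hypot(*(P[:,:2]-ctr[:2]).T)<.1)&(P[:,2]>.12)
    print(len(P[k]),np.histogram(P[k][:,2],bins=np.arange(.12,.18,.003)))
    k2=k&(P[:,2]>.147);Q=P[k2]
    xs=np.c_[2*Q[:,:2],np.ones(len(Q))]
    print(Q.min(0),Q.max(0),(Q.min(0)+Q.max(0))/2)
E
```

```text
scene bar px 319 283.0 217.0 z [0.0329161  0.05583797 0.06479203]
top ctr [ 0.49459968 -0.12209082  0.06296689] 0.001165028072400577 0.06935751120187174 yaw -161.47616530489367
side bar px 468 280.0 197.0 z [0.02891656 0.05115075 0.06342589]
top ctr [ 0.4902689 -0.121253   0.0617742] 0.0003820520706665047 0.07031002598262853 yaw -160.7339097645026
scene [0.5470855  0.12491077 0.15      ]
3369 (array([123, 113, 125, 111, 125, 217, 648, 174, 697, 534, 202, 266,  34,
         0,   0,   0,   0,   0,   0]), array([0.12 , 0.123, 0.126, 0.129, 0.132, 0.135, 0.138, 0.141, 0.144,
       0.147, 0.15 , 0.153, 0.156, 0.159, 0.162, 0.165, 0.168, 0.171,
       0.174, 0.177]))
[0.48053304 0.05557593 0.14700342] [0.62101356 0.19830999 0.15791727] [0.5507733  0.12694296 0.15246035]
side [0.54294292 0.12682879 0.15      ]
3968 (array([ 180,  189,  179,  193,  186,  345,  681,  254, 1083,  198,  264,
        214,    2,    0,    0,    0,    0,    0,    0]), array([0.12 , 0.123, 0.126, 0.129, 0.132, 0.135, 0.138, 0.141, 0.144,
       0.147, 0.15 , 0.153, 0.156, 0.159, 0.162, 0.165, 0.168, 0.171,
       0.174, 0.177]))
[0.47697442 0.05704753 0.1470209 ] [0.61710578 0.1963819  0.15664416] [0.5470401  0.12671471 0.15183253]
```

View pics/crop1.png

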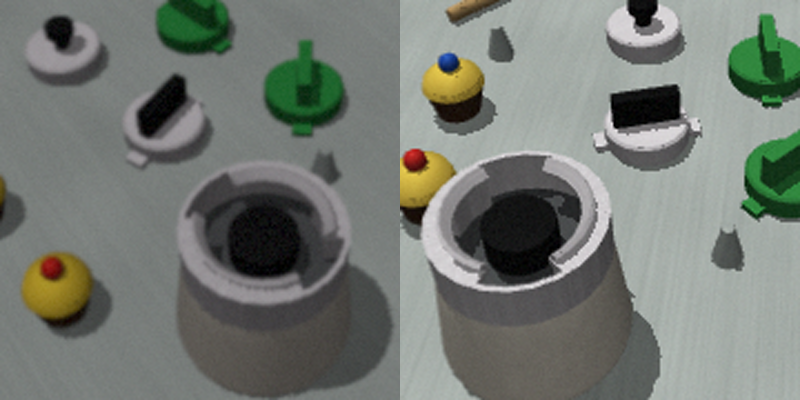

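The close crop confirms it: the white lid with ears and a black bar (scene 284,222; side 281,205) is the one. Next, the slot directions.

Run:
```python
from h import *
C=np.array([.549,.1268])
H=np.zeros((2,72));
for i,n in enumerate(['scene','side']):
    p=cv2.imread(f'pics/{n}0.png');D=np.load(f'pics/{n}0.npy');c=cam(n)
    v,u=np.mgrid[0:400,0:640];u=u.ravel();v=v.ravel();d=D.ravel();k=d>0
    P=depthpts(c,np.c_[u,v][k],d[k]);r=np.hypot(*(P[:,:2]-C).T);a=np.degrees(np.arctan2(*(P[:,:2]-C).T[::-1]))%360
    k=(r>.049)&(r<.06)&(P[:,2]<.16)&(P[:,2]>.1)
    print(n)
    for t in range(0,360,10):
        kk=k&(a>=t)&(a<t+10); z=P[kk][:,2]
        print(t,kk.sum(),np.round(np.percentile(z,[20,50,80]),3) if kk.sum() else '',end=' | ')
    print()
    # synthetic top-down view on plane z=.146
    g=np.arange(-.09,.09,.00045); X,Y=np.meshgrid(g,g); 
    uv=proj(c,np.c_[C[0]+X.ravel(),C[1]+Y.ravel(),np.full(X.size,.146)]).astype(np.float32).reshape(*X.shape,2)
    im=cv2.remap(p,uv[...,0],uv[...,1],cv2.INTER_LINEAR); cv2.imwrite(f'pics/top_{n}.png',im)
cv2.imwrite('pics/top.png',np.hstack([cv2.imread('pics/top_scene.png'),cv2.imread('pics/top_side.png')]))
```

```text
scene
0 20 [0.146 0.151 0.155] | 10 29 [0.148 0.152 0.155] | 20 28 [0.148 0.154 0.155] | 30 33 [0.147 0.153 0.156] | 40 31 [0.147 0.153 0.155] | 50 35 [0.147 0.152 0.155] | 60 35 [0.146 0.151 0.155] | 70 31 [0.147 0.15  0.155] | 80 0  | 90 0  | 100 2 [0.108 0.108 0.108] | 110 8 [0.106 0.107 0.108] | 120 18 [0.107 0.107 0.108] | 130 101 [0.109 0.134 0.15 ] | 140 30 [0.117 0.151 0.153] | 150 42 [0.124 0.151 0.154] | 160 48 [0.118 0.142 0.152] | 170 47 [0.116 0.148 0.153] | 180 46 [0.106 0.148 0.153] | 190 57 [0.106 0.144 0.152] | 200 53 [0.107 0.147 0.153] | 210 54 [0.107 0.148 0.153] | 220 49 [0.107 0.149 0.153] | 230 50 [0.107 0.149 0.154] | 240 50 [0.107 0.148 0.152] | 250 52 [0.108 0.148 0.153] | 260 36 [0.106 0.108 0.147] | 270 21 [0.105 0.106 0.107] | 280 23 [0.105 0.106 0.107] | 290 21 [0.105 0.106 0.107] | 300 9 [0.104 0.106 0.107] | 310 18 [0.148 0.151 0.154] | 320 24 [0.148 0.151 0.153] | 330 20 [0.149 0.152 0.154] | 340 16 [0.148 0.153 0.154] | 350 22 [0.149 0.153 0.155] | 
side
0 44 [0.142 0.15  0.153] | 10 26 [0.149 0.152 0.154] | 20 31 [0.148 0.152 0.154] | 30 31 [0.148 0.151 0.154] | 40 31 [0.146 0.152 0.153] | 50 33 [0.146 0.152 0.153] | 60 26 [0.145 0.149 0.153] | 70 34 [0.145 0.151 0.154] | 80 20 [0.143 0.145 0.15 ] | 90 0  | 100 0  | 110 0  | 120 0  | 130 35 [0.143 0.146 0.152] | 140 24 [0.146 0.149 0.153] | 150 23 [0.145 0.152 0.154] | 160 29 [0.146 0.15  0.154] | 170 26 [0.146 0.151 0.154] | 180 24 [0.148 0.152 0.154] | 190 21 [0.149 0.152 0.154] | 200 27 [0.148 0.152 0.154] | 210 27 [0.147 0.151 0.153] | 220 46 [0.107 0.148 0.153] | 230 58 [0.105 0.145 0.152] | 240 58 [0.106 0.146 0.151] | 250 61 [0.106 0.145 0.151] | 260 14 [0.105 0.106 0.107] | 270 4 [0.106 0.106 0.107] | 280 4 [0.106 0.107 0.107] | 290 0  | 300 5 [0.106 0.107 0.107] | 310 67 [0.123 0.137 0.15 ] | 320 86 [0.118 0.134 0.15 ] | 330 97 [0.116 0.133 0.151] | 340 80 [0.117 0.135 0.15 ] | 350 100 [0.113 0.126 0.149] |
```

View pics/top.png

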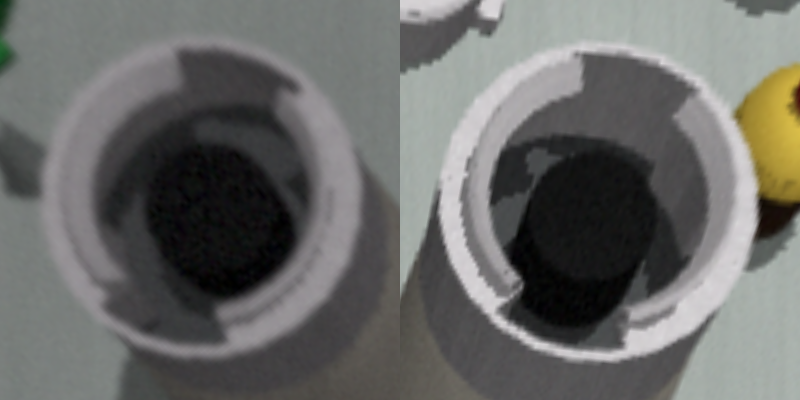

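Both rectified views show the same slots: one facing about 106° (edges about 79° and 136°), one about 286°. So the bar goes in at a yaw of about 106°. Now I'll compute the move over the lid.

```bash
cat >> h.py <<'E'
def go(xyz, zang, obs=None):
    """shift (cm) in tool axes and cw turn needed to reach xyz with tool z at world angle zang"""
    o=obs or bot.get_obs(); M=R.from_euler('xyz',o['tcp_rot'],degrees=True).as_matrix()
    s=M.T@(np.array(xyz)-o['ee_pos'])*100
    cur=np.degrees(np.arctan2(M[1,2],M[0,2])); t=(cur-zang+180)%360-180
    print('t',round(o['time'],2),'pos',o['ee_pos'].round(4),'zang',round(cur,2),'q',o['q'].round(1),'F',o['wrist_force'].round(1),'open',round(o['opening'],4)); print('shift',s.round(2),'turn',round(t,2),'xdir',M[:,0].round(3))
E
python3 - <<'E'
from h import *
go([.4925,-.1217,.16],109); go([.4925,-.1217,.16],-71)
E
```

```text
t 0.15 pos [0.1827 0.5186 0.2308] zang 70.59 q [70.6  5.  10.  95.1  0.  90. ] F [ 0.1 -0.8  0.2] open 0.0856
shift [  7.13 -50.49 -50.09] turn -38.41 xdir [-0.    -0.001 -1.   ]
t 0.15 pos [0.1827 0.5186 0.2308] zang 70.59 q [70.6  5.  10.  95.1  0.  90. ] F [ 0.1 -0.8  0.2] open 0.0856
shift [  7.13 -50.49 -50.09] turn 141.59 xdir [-0.    -0.001 -1.   ]
```

Request:
{"fn": "play_rows", "kwargs": {"rows": [[[0.2,-2.5,-2.5],-2,8.5],[[0.4,-5,-5],-4,8.5],[[0.6,-7.5,-7.5],-6,8.5],[[0.8,-10,-10],-8,8.5],[[1,-12.5,-12.5],-10,8.5],[[1.2,-15,-15],-12,8.5],[[1.4,-17.5,-17.5],-14,8.5],[[1.6,-20,-20],-16,8.5],[[1.8,-22.5,-22.5],-18,8.5],[[2,-25,-25],-20,8.5],[[2.2,-27.5,-27.5],-22,8.5],[[2.4,-30,-30],-24,8.5]]}}

```text
time: 1.15
ee_pos: [0.3663, 0.1344, 0.2072]
tcp_rot: [-72.9, 90.0, 21.8]
wrist_force: [1.1, 0.4, -0.2]
opening: 0.085
```

```bash
python3 -c "
from h import *
go([.4925,-.1217,.20],109)"
```

```text
t 1.15 pos [0.3663 0.1344 0.2072] zang 94.7 q [ 20.1 -17.3 -12.9  94.3   0.   15.4] F [ 1.1  0.4 -0.2] open 0.085
shift [  0.72 -10.48 -26.56] turn -14.3 xdir [ 0.  0. -1.]
```

Request:
{"fn": "play_rows", "kwargs": {"rows": [[[0.1,-1,-2.5],-2,8.5],[[0.2,-2,-5],-4,8.5],[[0.3,-3,-8],-6,8.5],[[0.4,-4,-11],-8,8.5],[[0.5,-5.5,-14],-10,8.5],[[0.6,-7,-17],-12,8.5],[[0.7,-8.5,-20],-13,8.5],[[0.7,-9.5,-23],-14,8.5],[[0.7,-10,-25],-14.3,8.5],[[0.7,-10.5,-26.5],-14.3,8.5],[[0.7,-10.5,-26.5],-14.3,8.5],[[0.7,-10.5,-26.5],-14.3,8.5]]}}

```text
time: 2.15
ee_pos: [0.4917, -0.1201, 0.1997]
tcp_rot: [49.6, 89.9, 158.4]
wrist_force: [0.5, -0.5, -0.5]
opening: 0.0846
```

Run:
```python
from h import *
import json
o=bot.get_obs(); p,d=bot.camera('wrist'); cv2.imwrite('pics/w1.png',p); np.save('pics/w1.npy',d)
import pickle; pickle.dump(o,open('pics/w1.pkl','wb'))
go([.4925,-.1217,.20],109,o)
```

```text
t 2.15 pos [ 0.4917 -0.1201  0.1997] zang 108.8 q [-13.7  -1.5  -0.1  91.5   0.  -32.5] F [ 0.5 -0.5 -0.5] open 0.0846
shift [-0.03 -0.02 -0.18] turn -0.2 xdir [-0.001  0.    -1.   ]
```

View pics/w1.png

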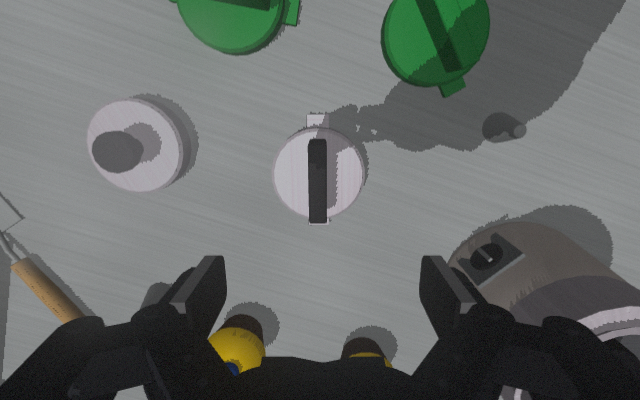

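The wrist view shows the bar upright at (317,181), with the ears at (317,120) and (318,221). It lies between the pads as planned. Measuring it more precisely.

Run:
```python
from h import *
import pickle
o=pickle.load(open('pics/w1.pkl','rb'));p=cv2.imread('pics/w1.png');D=np.load('pics/w1.npy');c=cam('wrist',o)
g=p.max(2);m=np.zeros(g.shape,np.uint8);m[125:235,270:370]=(g[125:235,270:370]<75)
n,l,s,ce=cv2.connectedComponentsWithStats(m);i=1+np.argmax(s[1:,4]);print(s[i],ce[i])
v,u=np.nonzero(l==i);P=depthpts(c,np.c_[u,v],D[v,u])
print('z',np.percentile(P[:,2],[5,25,50,75,95]))
T=P[(P[:,2]>.055)];r=cv2.minAreaRect((T[:,:2]*1000).astype(np.float32));print('depth top rect mm',r)
# ears + disc: bright by depth
k=(D>0);v,u=np.nonzero(k);Q=depthpts(c,np.c_[u,v],D[v,u]);C=T[:,:2].mean(0)
q=Q[(np.hypot(*(Q[:,:2]-C).T)<.07)]
disc=q[(q[:,2]>.02)&(q[:,2]<.032)];print('disc',disc[:,2].mean(),cv2.minEnclosingCircle((disc[:,:2]*1000).astype(np.float32)))
# two views of bar top ends: triangulate ends with scene
cs=cam('side');ps=cv2.imread('pics/side0.png').max(2);mm=np.zeros_like(ps);mm[185:225,255:308]=ps[185:225,255:308]<50
cnt=max(cv2.findContours(mm,cv2.RETR_EXTERNAL,cv2.CHAIN_APPROX_NONE)[0],key=cv2.contourArea)
q=cnt[:,0];tl=q[np.argmin(q@[1,1])];tr=q[np.argmin(q@[-1,1])];print('side corners',tl,tr)
w=max(cv2.findContours((l==i).astype(np.uint8),0,1)[0],key=cv2.contourArea)[:,0]
print('wrist rect',[w[np.argmin(w@k)] for k in ([1,1],[-1,1],[1,-1],[-1,-1])])
for a,b in [(tl,w[np.argmax(w@[-1,-1])] ) ]: pass
cor=[w[np.argmin(w@k)] for k in ([1,1],[-1,1],[1,-1],[-1,-1])]
for a in (tl,tr):
    for b in cor:
        X,e=two(cs,a,c,b);print(a,b,X.round(4),round(e,4))
```

```text
[ 308  139   19   84 1522] [317.35019711 180.24638633]
z [0.06092321 0.06352037 0.06411914 0.06462668 0.06532147]
depth top rect mm ((475.4997863769531, -130.6907958984375), (104.91751861572266, 15.443981170654297), 18.928462982177734)
disc 0.027085787625516295 ((492.52288818359375, -124.93679809570312), 46.00263977050781)
side corners [266 192] [294 188]
wrist rect [array([310, 140], dtype=int32), array([325, 140], dtype=int32), array([310, 222], dtype=int32), array([326, 221], dtype=int32)]
[266 192] [310 140] [ 0.4929 -0.1385  0.0458] 0.0665
[266 192] [325 140] [ 0.4886 -0.1258  0.0573] 0.069
[266 192] [310 222] [ 0.5246 -0.1199  0.0629] 0.005
[266 192] [326 221] [ 0.519  -0.1079  0.0722] 0.001
[294 188] [310 140] [ 0.4589 -0.1428  0.0605] 0.0018
[294 188] [325 140] [ 0.4555 -0.1311  0.0702] 0.0053
[294 188] [310 222] [ 0.484  -0.1191  0.0942] 0.0603
[294 188] [326 221] [ 0.4803 -0.1092  0.1002] 0.0544
```

Run:
```python
from h import *
import pickle
o=pickle.load(open('pics/w1.pkl','rb'));c=cam('wrist',o)
P=plane(c,[(309,139.5),(326.5,139.5),(309,222.5),(326.5,222.5)],.063);print(P.round(4),P.mean(0))
a=(P[0]+P[1])/2;b=(P[2]+P[3])/2;print(np.linalg.norm(a-b),np.degrees(np.arctan2(*(b-a)[1::-1])))
go([P[:,0].mean(),P[:,1].mean(),.032],109)
```

```text
[[ 0.4576 -0.1438  0.063 ]
 [ 0.4528 -0.1299  0.063 ]
 [ 0.528  -0.1207  0.063 ]
 [ 0.5229 -0.1058  0.063 ]] [ 0.49031091 -0.12504966  0.063     ]
0.07405337637833856 18.53343519325873
t 2.2 pos [ 0.4916 -0.1195  0.2   ] zang 108.85 q [-13.7  -1.6  -0.1  91.5   0.  -32.5] F [ 0.1  0.4 -0.4] open 0.0852
shift [16.8   0.29 -0.5 ] turn -0.15 xdir [-0.001  0.    -1.   ]
```

Request:
{"fn": "play_rows", "kwargs": {"rows": [[[2,0.05,-0.2],0,8.5],[[5,0.1,-0.4],0,8.5],[[8,0.2,-0.5],0,8.5],[[11,0.2,-0.5],0,8.5],[[13.5,0.2,-0.5],0,8.5],[[15.5,0.2,-0.5],0,8.5],[[16.5,0.2,-0.5],0,8.5],[[16.8,0.2,-0.5],0,8.5],[[16.8,0.2,-0.5],0,6.0],[[16.8,0.2,-0.5],0,4.0],[[16.8,0.2,-0.5],0,3.0],[[16.8,0.2,-0.5],0,2.5]], "squeeze": 30}}

```text
time: 3.2
ee_pos: [0.4924, -0.1252, 0.0336]
tcp_rot: [-123.6, 89.9, -14.7]
wrist_force: [-0.6, 0.2, -1.0]
opening: 0.0384
```

Run:
```python
from h import *
o=bot.get_obs(); go([.4903,-.125,.032],108.7,o)
p,d=bot.camera('side'); cv2.imwrite('pics/s2.png',cv2.resize(p[100:300,150:450],(800,533)))
p,d=bot.camera('wrist'); cv2.imwrite('pics/w2.png',p)
```

```text
t 3.2 pos [ 0.4924 -0.1252  0.0336] zang 108.89 q [-14.3   0.1 -16.9  72.9  -0.  -33.2] F [-0.6  0.2 -1. ] open 0.0384
shift [0.16 0.19 0.09] turn 0.19 xdir [ 0.002 -0.001 -1.   ]
```

View pics/s2.png

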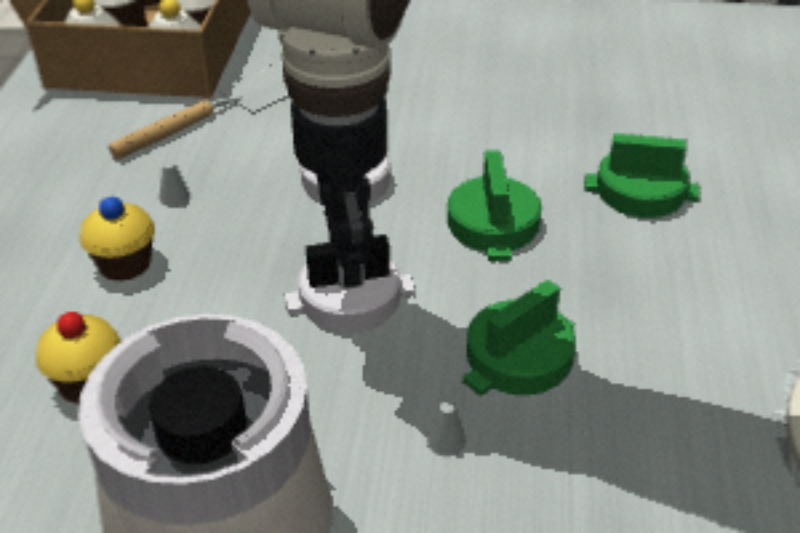

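View pics/w2.png

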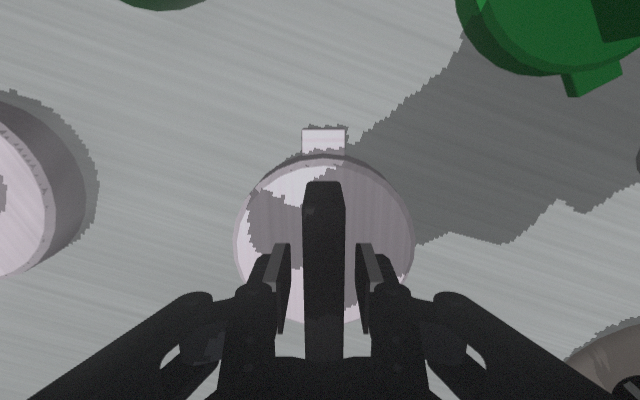

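The pads straddle the bar and are centred on it. In the side crop the bar spans 307–389 and the fingers are centred at about 350. Closing and lifting now.

Request:
{"fn": "play_rows", "kwargs": {"rows": [[[0,0,0],0,1.5],[[0,0,0],0,1],[[0,0,0],0,0.5],[[0,0,0],0,0.5],[[0,0,0],0,0.5],[[0,0,0],0,0.5],[[-1,0,0],0,0.5],[[-3,0,0],0,0.5],[[-6,0,0],0,0.5],[[-9,0,0],0,0.5],[[-12,0,0],0,0.5],[[-15,0,0],0,0.5]], "squeeze": 80}}

```text
time: 4.3
ee_pos: [0.4911, -0.1249, 0.1839]
tcp_rot: [53.4, 90.0, 162.3]
wrist_force: [0.4, -0.7, -2.1]
opening: 0.0152
```

Run:
```python
from h import *
o=bot.get_obs(); go([.549,.1268,.23],196,o)
p,d=bot.camera('wrist'); cv2.imwrite('pics/w3.png',p);np.save('pics/w3.npy',d)
import pickle; pickle.dump(o,open('pics/w3.pkl','wb'))
```

```text
t 4.3 pos [ 0.4911 -0.1249  0.1839] zang 108.88 q [-14.3  -1.6  -1.9  89.7   0.  -33.2] F [ 0.4 -0.7 -2.1] open 0.0152
shift [ -4.61 -13.62  21.95] turn -87.12 xdir [-0.  0. -1.]
```

View pics/w3.png

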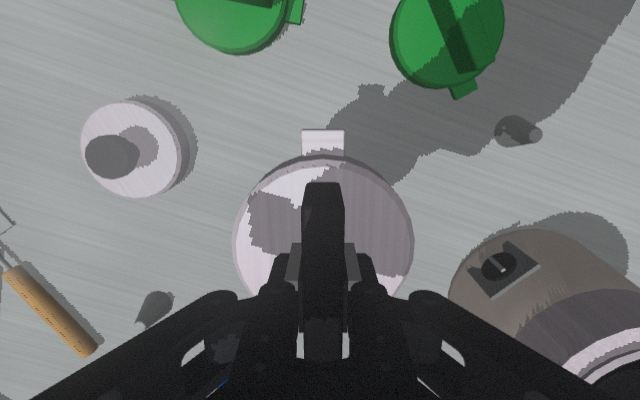

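The lid is held squarely. I'll raise it and go to a place where the wrist camera can look at the collar past the lid, which is a tighter measurement than the fixed cameras.

Run:
```python
from h import *
import pickle
o=pickle.load(open('pics/w3.pkl','rb'));D=np.load('pics/w3.npy');c=cam('wrist',o)
M=R.from_euler('xyz',o['tcp_rot'],degrees=True).as_matrix()
v,u=np.nonzero(D>0);Q=(depthpts(c,np.c_[u,v],D[v,u])-o['ee_pos'])@M
k=(abs(Q[:,0]-.007)<.006)&(np.hypot(Q[:,1],Q[:,2])<.055)&(v<260);q=Q[k]
cs,r=cv2.minEnclosingCircle((q[:,1:]*1000).astype(np.float32));print('disc top x',np.median(q[:,0]),'centre tool y,z mm',cs,r)
A=np.c_[2*q[:,1:],np.ones(len(q))]
# rim fit: outermost per angle
a=np.degrees(np.arctan2(q[:,2],q[:,1]));E=[]
for t in range(-120,120,5):
    s=q[(a>=t)&(a<t+5)]
    if len(s): E.append(s[np.argmax(np.hypot(s[:,1],s[:,2]))])
E=np.array(E);x=np.linalg.lstsq(np.c_[2*E[:,1:],np.ones(len(E))],(E[:,1:]**2).sum(1),rcond=None)[0];print('fit',x[:2],np.sqrt(x[2]+x[0]**2+x[1]**2))
k=(abs(Q[:,0]-.025)<.006)&(Q[:,1]>.048)&(Q[:,1]<.065)&(abs(Q[:,2])<.02);e=Q[k];print('ear',e.min(0),e.max(0),e.mean(0))
go([.519,.233,.38],196)
```

```text
disc top x 0.005833259256866084 centre tool y,z mm (1.0341428518295288, -0.24014681577682495) 45.978248596191406
fit [ 0.00134685 -0.00062914] 0.044395222799081355
ear [ 0.02147531  0.04802428 -0.01111857] [0.03086259 0.05746519 0.01068984] [ 0.02392841  0.05295993 -0.00026684]
t 4.35 pos [ 0.4928 -0.1254  0.1902] zang 108.89 q [-14.3  -1.8  -1.4  90.    0.  -33.2] F [-1.6  1.1  3.3] open 0.0147
shift [-19.03 -14.19  32.99] turn -87.11 xdir [ 0.007 -0.002 -1.   ]
```

Request:
{"fn": "play_rows", "kwargs": {"rows": [[[-3.5,0,0.5],-4,0.5],[[-7,-0.5,2],-10,0.5],[[-10,-1.5,4],-16,0.5],[[-13,-2.5,6.5],-22,0.5],[[-15,-3.5,9.5],-28,0.5],[[-16.5,-4.8,12.5],-34,0.5],[[-18,-6,15.5],-40,0.5],[[-18.5,-7.3,18.5],-46,0.5],[[-19,-8.6,21],-52,0.5],[[-19,-10,24],-58,0.5],[[-19,-11,26.5],-64,0.5],[[-19,-12,28.5],-70,0.5]]}}

```text
time: 5.35
ee_pos: [0.5125, 0.1855, 0.3722]
tcp_rot: [-9.2, 90.0, 170.0]
wrist_force: [0.6, -1.3, -1.5]
opening: 0.0145
```

```bash
python3 -c "
from h import *
go([.519,.233,.38],196)"
```

```text
t 5.35 pos [0.5125 0.1855 0.3722] zang 179.24 q [ 19.9  10.7  32.9 112.1   0.  -69.4] F [ 0.6 -1.3 -1.5] open 0.0145
shift [-0.78 -4.76 -0.58] turn -16.76 xdir [-0.001  0.    -1.   ]
```

Request:
{"fn": "play_rows", "kwargs": {"rows": [[[-0.2,-1.2,-0.1],-5,0.5],[[-0.4,-2.4,-0.3],-10,0.5],[[-0.6,-3.6,-0.5],-14,0.5],[[-0.8,-4.6,-0.6],-16.8,0.5],[[-0.8,-4.8,-0.6],-16.8,0.5],[[-0.8,-4.8,-0.6],-16.8,0.5],[[-0.8,-4.8,-0.6],-16.8,0.5]]}}

```text
time: 5.93
ee_pos: [0.5197, 0.231, 0.3802]
tcp_rot: [28.2, 90.0, -136.2]
wrist_force: [-0.4, -0.5, -2.2]
opening: 0.0145
```

Run:
```python
from h import *
import pickle
o=bot.get_obs(); go([.519,.233,.38],196,o)
p,D=bot.camera('wrist'); cv2.imwrite('pics/w4.png',p);np.save('pics/w4.npy',D)
pickle.dump(o,open('pics/w4.pkl','wb'))
c=cam('wrist',o); C=np.array([.549,.1268])
g=np.arange(-.09,.09,.00045); X,Y=np.meshgrid(g,g)
uv=proj(c,np.c_[C[0]+X.ravel(),C[1]+Y.ravel(),np.full(X.size,.146)]).astype(np.float32).reshape(*X.shape,2)
im=cv2.remap(p,uv[...,0],uv[...,1],cv2.INTER_LINEAR)
cv2.imwrite('pics/w4top.png',cv2.resize(im,(600,600)))
```

```text
t 5.93 pos [0.5197 0.231  0.3802] zang -164.4 q [ 24.   15.1  39.1 114.   -0.  -81.6] F [-0.4 -0.5 -2.2] open 0.0145
shift [ 0.02 -0.21  0.02] turn -0.4 xdir [-0. -0. -1.]
```

View pics/w4.png

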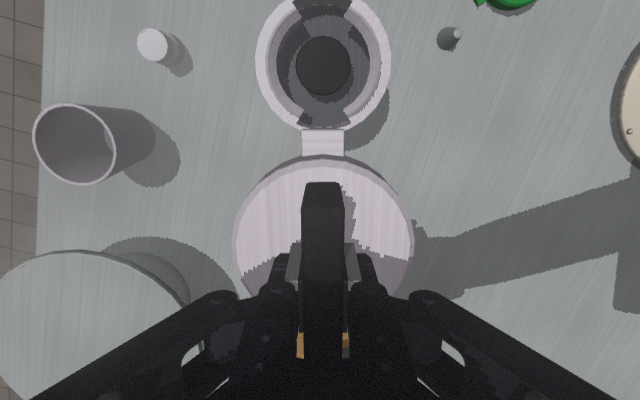

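View pics/w4top.png

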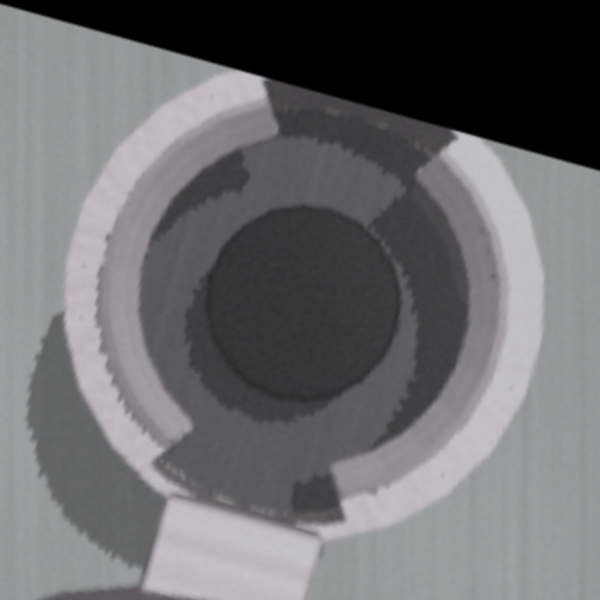

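Run:
```python
from h import *
import pickle
from scipy.optimize import least_squares
o=pickle.load(open('pics/w4.pkl','rb'));D=np.load('pics/w4.npy');c=cam('wrist',o)
def fit(P):
    x=np.linalg.lstsq(np.c_[2*P[:,:2],np.ones(len(P))],(P[:,:2]**2).sum(1),rcond=None)[0]
    f=least_squares(lambda s:np.hypot(*(P[:,:2]-s[:2]).T)-s[2],[x[0],x[1],np.sqrt(x[2]+x[0]**2+x[1]**2)],loss='soft_l1',f_scale=.001)
    return f.x.round(4),np.abs(f.fun).mean().round(4)
v,u=np.nonzero(D>0);P=depthpts(c,np.c_[u,v],D[v,u])
C=np.array([.5502,.1255])
def edge(zlo,zhi,rmin,rmax,outer,ang):
    r=np.hypot(*(P[:,:2]-C).T);k=(P[:,2]>zlo)&(P[:,2]<zhi)&(r>rmin)&(r<rmax);q=P[k];rr=r[k]
    a=np.degrees(np.arctan2(*(q[:,:2]-C).T[::-1]))%360;E=[]
    for t in range(0,360,4):
        if not ang(t): continue
        s=(a>=t)&(a<t+4)
        if s.sum(): E.append(q[s][np.argmax(rr[s]) if outer else np.argmin(rr[s])])
    return np.array(E)
lip=lambda t: (138<t<255) or t>318 or t<72
for nm,args in dict(outer=(.150,.160,.06,.078,True,lambda t: t<80 or 125<t<250 or t>320),lip=(.143,.149,.046,.056,False,lip)).items():
    E=edge(*args);print(nm,len(E),E[:,2].mean(),fit(E))
hub=P[(np.hypot(*(P[:,:2]-C).T)<.04)&(P[:,2]>.133)];print('hub',np.median(hub[:,2]),cv2.minEnclosingCircle((hub[:,:2]*1000).astype(np.float32)))
p=cv2.imread('pics/w4.png').max(2);m=np.zeros_like(p);m[30:100,285:360]=p[30:100,285:360]<58
m=cv2.morphologyEx(m,cv2.MORPH_OPEN,np.ones((5,5)));n,l,s,ce=cv2.connectedComponentsWithStats(m);i=1+np.argmax(s[1:,4]);print(s[i],ce[i],'hub ctr',plane(c,ce[i],.139))
pw=ce[i]
# hub height from two views
ps=cv2.imread('pics/side0.png').max(2);ms=np.zeros_like(ps);ms[225:275,195:255]=ps[225:275,195:255]<40
v2,u2=np.nonzero(ms);print(u2.min(),u2.max(),v2.min(),v2.max())
go([.5500,.1262,.25],196.3)
```

```text
outer 31 0.1537227580778557 (array([0.5507, 0.1248, 0.0612]), np.float64(0.0007))
lip 57 0.1478757698805193 (array([0.5498, 0.1272, 0.0496]), np.float64(0.0002))
hub 0.14037574347707923 ((549.9136962890625, 127.11993408203125), 29.90137481689453)
[339  63  12   9  96] [344.65625     66.73958333] hub ctr [[0.52671535 0.12142641 0.139     ]]
196 250 235 274
t 5.98 pos [0.5197 0.2308 0.3803] zang -164.41 q [ 23.9  15.1  39.1 114.   -0.  -81.6] F [-0.1  0.  -1.5] open 0.0149
shift [13.03 10.89 -0.11] turn -0.71 xdir [-0. -0. -1.]
```

Two fits agree on the mouth centre: lip circle (0.5498, 0.1272) and hub (0.5499, 0.1271). The slot axis is 106.3°. Moving over it, above the collar.

Request:
{"fn": "play_rows", "kwargs": {"rows": [[[1,1.5,0],-0.7,0.5],[[3,3.5,0],-0.7,0.5],[[5,5.5,0],-0.7,0.5],[[7.5,7.5,-0.1],-0.7,0.5],[[10,9.2,-0.1],-0.7,0.5],[[12.5,10.2,-0.1],-0.7,0.5],[[14.5,10.6,-0.1],-0.7,0.5],[[16,10.8,-0.1],-0.7,0.5],[[17,10.8,-0.1],-0.7,0.5],[[17,10.8,-0.1],-0.7,0.5],[[17,10.8,-0.1],-0.7,0.5],[[17,10.8,-0.1],-0.7,0.5]]}}

```text
time: 6.98
ee_pos: [0.5502, 0.1278, 0.2116]
tcp_rot: [176.3, 89.9, 12.7]
wrist_force: [0.1, -0.4, -2.0]
opening: 0.0144
```

Run:
```python
from h import *
o=bot.get_obs(); go([.5499,.1271,.172],196.3,o)
a,_=bot.camera('scene');b,_=bot.camera('side')
o=bot.get_obs(); go([.5499,.1271,.172],196.3,o)
cv2.imwrite('pics/c5.png',np.hstack([cv2.resize(a[180:360,240:420],(400,400)),cv2.resize(b[150:330,140:320],(400,400))]))
```

```text
t 6.98 pos [0.5502 0.1278 0.2116] zang -163.62 q [ 13.1   6.6   9.6  92.9  -0.  -93.3] F [ 0.1 -0.4 -2. ] open 0.0144
shift [3.96 0.05 0.06] turn 0.08 xdir [ 0.002  0.    -1.   ]
t 7.08 pos [0.5504 0.1279 0.2116] zang -163.6 q [ 13.1   6.6   9.6  92.9  -0.  -93.3] F [ 0.6 -0.1 -2.2] open 0.0147
shift [3.96 0.06 0.08] turn 0.1 xdir [ 0.002  0.    -1.   ]
```

View pics/c5.png

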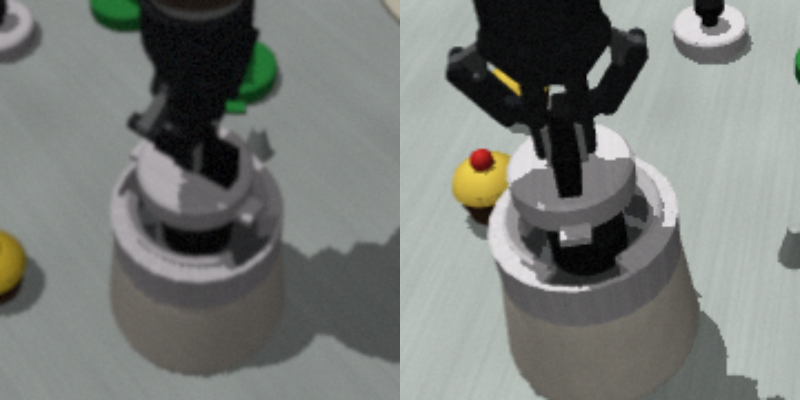

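The ears line up with the slots in both views. Lowering gently onto the hub.

Request:
{"fn": "play_rows", "kwargs": {"rows": [[[0.5,0.05,0.05],0,0.5],[[1,0.05,0.05],0,0.5],[[1.5,0.05,0.05],0,0.5],[[2,0.05,0.05],0,0.5],[[2.4,0.05,0.05],0,0.5],[[2.8,0.05,0.05],0,0.5],[[3.1,0.05,0.05],0,0.5],[[3.4,0.05,0.05],0,0.5],[[3.6,0.05,0.05],0,0.5],[[3.8,0.05,0.05],0,0.5],[[3.8,0.05,0.05],0,0.5],[[3.8,0.05,0.05],0,0.5]]}}

```text
time: 8.08
ee_pos: [0.5497, 0.127, 0.1724]
tcp_rot: [178.0, 90.0, 14.4]
wrist_force: [0.0, 0.0, -2.5]
opening: 0.015
```

Run:
```python
from h import *
o=bot.get_obs(); go([.5499,.1271,.165],196.3,o)
a,_=bot.camera('scene');b,_=bot.camera('side')
cv2.imwrite('pics/c6.png',np.hstack([cv2.resize(a[180:360,240:420],(400,400)),cv2.resize(b[150:330,140:320],(400,400))]))
```

```text
t 8.08 pos [0.5497 0.127  0.1724] zang -163.61 q [ 13.    6.1   4.8  88.7   0.  -93.4] F [ 0.   0.  -2.5] open 0.015
shift [ 0.74 -0.   -0.02] turn 0.09 xdir [ 0.  0. -1.]
```

View pics/c6.png

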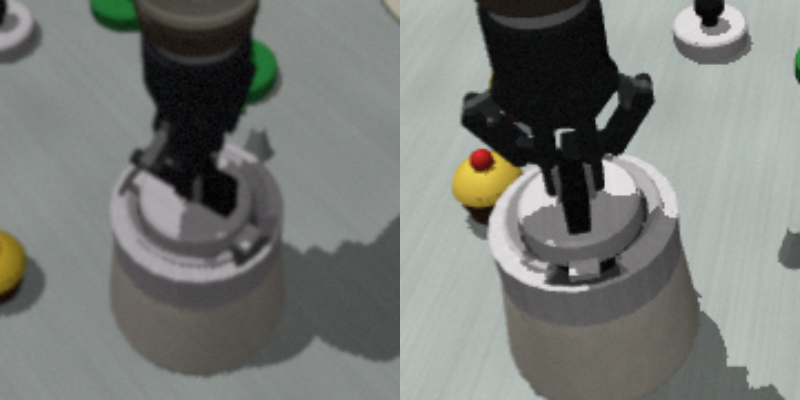

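The ears are entering the slots. The force is still only the lid's weight (-2.5 N), so the hub hasn't been touched. Pushing on in small steps.

Request:
{"fn": "play_rows", "kwargs": {"rows": [[[0.2,0,0],0,0.5],[[0.4,0,0],0,0.5],[[0.5,0,0],0,0.5],[[0.6,0,0],0,0.5],[[0.6,0,0],0,0.5]]}}

```text
time: 8.6
ee_pos: [0.5498, 0.127, 0.1666]
tcp_rot: [176.5, 90.0, 12.9]
wrist_force: [-1.1, 0.0, 4.7]
opening: 0.0148
```

```bash
python3 -c "
from h import *
go([.5499,.1271,.163],196.3)"
```

```text
t 8.6 pos [0.5498 0.127  0.1666] zang -163.61 q [ 13.    6.    4.1  88.   -0.  -93.4] F [-1.1  0.   4.7] open 0.0148
shift [ 0.36 -0.   -0.01] turn 0.09 xdir [ 0.001  0.    -1.   ]
```

Request:
{"fn": "play_rows", "kwargs": {"rows": [[[0.2,0,0],0,0.5],[[0.35,0,0],0,0.5],[[0.5,0,0],0,0.5],[[0.5,0,0],0,0.5],[[0.5,0,0],0,0.5]]}}

```text
time: 9.02
ee_pos: [0.5498, 0.127, 0.162]
tcp_rot: [176.2, 89.9, 12.6]
wrist_force: [-2.0, -0.5, 7.3]
opening: 0.015
```

```bash
python3 -c "
from h import *
go([.5499,.1271,.1615],98)"
```

```text
t 9.02 pos [0.5498 0.127  0.162 ] zang -163.61 q [ 13.    6.    3.5  87.4  -0.  -93.4] F [-2.  -0.5  7.3] open 0.015
shift [ 0.05 -0.01 -0.01] turn 98.39 xdir [ 0.001  0.    -1.   ]
```

The net push is about 9.8 N. On the spring's scale that is about 8–9 mm, past the 7 mm needed. Turning clockwise, starting with 25°.

Request:
{"fn": "play_rows", "kwargs": {"rows": [[[0.05,0,0],4,0.5],[[0.05,0,0],8,0.5],[[0.05,0,0],12,0.5],[[0.05,0,0],16,0.5],[[0.05,0,0],20,0.5],[[0.05,0,0],25,0.5],[[0.05,0,0],25,0.5]]}}

```text
time: 9.6
ee_pos: [0.5503, 0.1271, 0.1618]
tcp_rot: [-159.4, 89.9, 11.7]
wrist_force: [0.7, 0.2, 8.8]
opening: 0.0146
```

```bash
python3 -c "
from h import *
go([.5499,.1271,.1615],98);print(bot.get_obs()['torque'])
a,_=bot.camera('scene');b,_=bot.camera('side')
cv2.imwrite('pics/c7.png',np.hstack([cv2.resize(a[180:360,240:420],(400,400)),cv2.resize(b[150:330,140:320],(400,400))]))
"
```

```text
t 9.6 pos [0.5503 0.1271 0.1618] zang 171.08 q [ 13.    6.    3.5  87.4  -0.  -68.1] F [0.7 0.2 8.8] open 0.0146
shift [0.03 0.01 0.04] turn 73.08 xdir [ 0.002  0.    -1.   ]
[-0.02151954  0.02646081 -0.12915571]
```

View pics/c7.png

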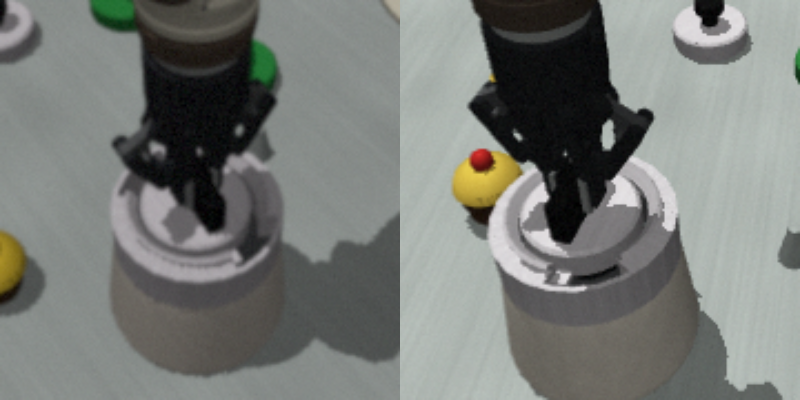

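It turns freely: torque 0.13 Nm, and the ear is sliding under the lip. Continuing to about 93°.

Request:
{"fn": "play_rows", "kwargs": {"rows": [[[0,0,0],6,0.5],[[0,0,0],12,0.5],[[0,0,0],18,0.5],[[0,0,0],24,0.5],[[0,0,0],30,0.5],[[0,0,0],36,0.5],[[0,0,0],42,0.5],[[0,0,0],48,0.5],[[0,0,0],54,0.5],[[0,0,0],60,0.5],[[0,0,0],64,0.5],[[0,0,0],68,0.5]]}}

```text
time: 10.7
ee_pos: [0.5502, 0.1271, 0.1618]
tcp_rot: [-92.9, 89.9, 10.3]
wrist_force: [-0.6, -0.2, 7.8]
opening: 0.0147
```

Request:
{"fn": "play_rows", "kwargs": {"rows": [[[0,0,0],0,0.5],[[0,0,0],0,0.5]]}}

```text
time: 10.87
ee_pos: [0.5503, 0.1271, 0.1618]
tcp_rot: [-90.1, 89.9, 13.3]
wrist_force: [0.4, -0.4, 7.6]
opening: 0.0147
```

```bash
python3 -c "
from h import *
go([.5499,.1271,.164],103.3);print(bot.get_obs()['torque'])"
```

```text
t 10.87 pos [0.5503 0.1271 0.1618] zang 103.35 q [13.   6.   3.5 87.4  0.  -0.3] F [ 0.4 -0.4  7.6] open 0.0147
shift [-0.22  0.04  0.01] turn 0.05 xdir [ 0.002  0.001 -1.   ]
[-0.02056258  0.02604432 -0.0752422 ]
```

It has turned 93° (tool yaw 103.3°) with little torque. Next I'll ease up so the spring seats the lid, and check that it holds before opening.

Request:
{"fn": "play_rows", "kwargs": {"rows": [[[-0.1,0,0],0,0.5],[[-0.2,0,0],0,0.5],[[-0.3,0,0],0,0.5],[[-0.3,0,0],0,0.5]]}}

```text
time: 11.2
ee_pos: [0.5503, 0.1271, 0.1648]
tcp_rot: [-91.4, 89.9, 12.0]
wrist_force: [0.9, 1.0, 5.7]
opening: 0.0147
```

```bash
python3 -c "
from h import *
go([.5499,.1271,.164],103.3);print(bot.get_obs()['torque'])"
```

```text
t 11.2 pos [0.5503 0.1271 0.1648] zang 103.38 q [13.   6.   3.8 87.7 -0.  -0.4] F [0.9 1.  5.7] open 0.0147
shift [0.08 0.04 0.01] turn 0.08 xdir [ 0.002  0.    -1.   ]
[ 0.00105873 -0.02395047 -0.0781078 ]
```

Request:
{"fn": "play_rows", "kwargs": {"rows": [[[-0.05,0,0],0,0.5],[[-0.1,0,0],0,0.5],[[-0.15,0,0],0,0.5],[[-0.15,0,0],0,0.5]]}}

```text
time: 11.53
ee_pos: [0.5502, 0.1271, 0.165]
tcp_rot: [-93.5, 89.9, 9.9]
wrist_force: [4.9, 0.1, -0.7]
opening: 0.0146
```

```bash
python3 -c "
from h import *
go([.5499,.1271,.164],103.3);print(bot.get_obs()['torque'])"
```

```text
t 11.53 pos [0.5502 0.1271 0.165 ] zang 103.38 q [13.   6.1  3.9 87.8 -0.  -0.4] F [ 4.9  0.1 -0.7] open 0.0146
shift [0.1  0.03 0.01] turn 0.08 xdir [ 0.001  0.    -1.   ]
[ 0.2331473  -0.94900181 -0.10095245]
```

The lips hold the lid: I commanded 1.5 mm up, it moved 0.2 mm, and the load shifted. Relaxing that, then opening.

Request:
{"fn": "play_rows", "kwargs": {"rows": [[[0.1,0,0],0,0.5],[[0.1,0,0],0,2],[[0.1,0,0],0,3.5],[[0.1,0,0],0,5],[[0.1,0,0],0,6],[[0.1,0,0],0,6],[[0.1,0,0],0,6],[[0.1,0,0],0,6]]}}

```text
time: 12.2
ee_pos: [0.5496, 0.127, 0.1642]
tcp_rot: [94.8, 90.0, -161.8]
wrist_force: [0.5, -0.4, -0.1]
opening: 0.0599
```

Request:
{"fn": "play_rows", "kwargs": {"rows": [[[-0.5,0,0],0,6],[[-2,0,0],0,6],[[-4.5,0,0],0,6],[[-7,0,0],0,6],[[-10,0,0],0,6],[[-13,0,0],0,6],[[-15,0,0],0,6],[[-15,0,0],0,6],[[-15,0,0],0,6],[[-15,0,0],0,6]]}}

```text
time: 13.03
ee_pos: [0.5497, 0.127, 0.3137]
tcp_rot: [88.2, 90.0, -168.4]
wrist_force: [-0.4, -0.1, -1.0]
opening: 0.0601
```

Run:
```python
from h import *
import pickle
o=bot.get_obs(); go([.5499,.1271,.164],103.3,o)
p,D=bot.camera('wrist');cv2.imwrite('pics/w8.png',p)
a,d1=bot.camera('scene');b,d2=bot.camera('side')
cv2.imwrite('pics/c8.png',np.hstack([cv2.resize(a[180:360,240:420],(400,400)),cv2.resize(b[150:330,140:320],(400,400))]))
c=cam('wrist',o);v,u=np.nonzero(D>0);P=depthpts(c,np.c_[u,v],D[v,u])
C=[.5499,.1271];r=np.hypot(*(P[:,:2]-C).T)
T=P[(r<.045)&(P[:,2]>.185)&(P[:,2]<.21)];print('bar top z',np.median(T[:,2]),cv2.minAreaRect((T[:,:2]*1000).astype(np.float32)))
k=(r<.044)&(P[:,2]>.145)&(P[:,2]<.175);q=P[k]
A=np.c_[q[:,:2]-C,np.ones(len(q))];x=np.linalg.lstsq(A,q[:,2],rcond=None)[0];print('disc top z, tilt deg',x[2],np.degrees(np.arctan(x[:2])))
q=P[(r<.072)&(r>.063)&(P[:,2]>.145)&(P[:,2]<.165)];print('collar top',np.percentile(q[:,2],[20,50,80]))
```

```text
t 13.03 pos [0.5497 0.127  0.3137] zang 103.39 q [ 13.   10.   25.  105.    0.   -0.4] F [-0.4 -0.1 -1. ] open 0.0601
shift [14.97 -0.04  0.  ] turn 0.09 xdir [-0.001 -0.    -1.   ]
bar top z 0.1961626659088741 ((550.7142944335938, 127.2096176147461), (71.89661407470703, 16.007606506347656), 13.09212875366211)
disc top z, tilt deg 0.15933433122041443 [-0.05320893  0.02798552]
collar top [0.14672513 0.14732661 0.14792227]
```

View pics/w8.png

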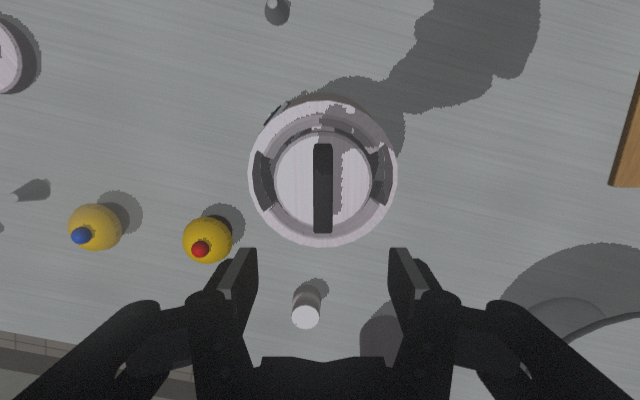

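View pics/c8.png

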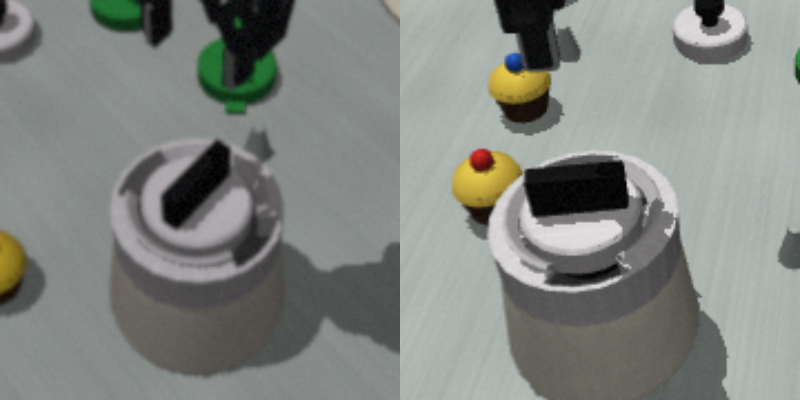

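In the wrist view the bar stands at (323,188), across the now-empty slots at (262,180) and (383,175). Its yaw is 13.1°, 93° clockwise of the slot axis. The bar top is at 196 mm and the disc top at 159 mm with no tilt, so the underside is about 14 mm below the mouth. That is the locked height, and the gripper is clear.

```bash
python3 -c "
from workcell import bot
print(bot.job_done())"
```

```text
the job is handed in; nothing more can be done
None
```

The eared lid is on the grinder and locked, and I handed the job in at about 13 s. I gripped it by its bar and lowered it with the ears in the slots. Then I pushed it about 9 mm against the spring (about 10 N), turned it 93° clockwise, let it rise against the lips and let go. I didn't touch the plain lid or the green look-alikes.

**Last checks:**
- **Angle:** the bar's yaw is 13.1°, against a slot axis of 106.3°. That is 93° round, within the 20° allowed about the quarter turn.
- **Height:** the lid is level, with the bar top at 196 mm. The underside is therefore about 13–14 mm below the mouth, matching the locked height.
- **Hold:** before I let go, the lips stopped a slight upward pull; commanded 1.5 mm up, the lid moved 0.2 mm. The gripper ended about 15 cm higher, touching nothing.

**Readings that disagreed:**
- **Fixed cameras:** they placed the lid and grinder 1–4 mm away from the wrist camera's positions. I used the wrist camera's.
- **Depth:** readings ran about 1–1.5 mm high.
- **Collar rim:** the last reading was 147 mm, against 155 mm in the text. I didn't rely on it.
- **Collar circle:** an outer-edge fit gave the wrong radius, so I dropped it and used the lip and hub fits.

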